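# Load a demonstration cell through the sprung gate of a display lane

### The arm

A 6-joint arm with a two-finger parallel gripper is mounted at the origin on the work surface. World frame = base frame: x ahead of the robot, y to its left, z up, the work surface at z = 0. Lengths are in mm, angles in rad, forces in N, time in s.
With the tool pointing down it reaches from about 400 to 825 mm from the base axis. Payload 7 kg.
Tool frame: the origin (TCP) lies midway between the tips of the shut fingers; the grasp point (between the pads) lies 19 mm behind it; z points along the fingers, y is the direction in which the jaws open and shut (so a half turn about z gives the same grasp; the last joint's range is limited). The gripper opens to 85 mm and grips with 20 to 120 N. Pads are 22 mm wide; open, the fingers measure 114 mm over their backs; the gripper's body (76 mm by 85 mm) begins 54 mm behind the grasp point. The pads swing forward as they close: fully open they stand 13 mm farther back than shut.
Start: joints at [1.486, 0.359, 0.012, 0, -1.224, -0.288], TCP at [245.859, 628.609, 231.302] pointing down, gripper open.
Joint ranges: [-3.07, 3.07], [-1.43, 2.12], [-1.02, 1.25], [-3.03, 1.67], [-3.05, -0], [-3.03, 3.03]. Speed limits (rad/s): [2.39, 2.39, 3.01, 3.14, 3.14, 3.14].

### API

Orientations are given as a unit quaternion [w, x, y, z].
In Python, from bench import bot gives the robot as it stands.
- The arm moves only by the shell command python3 -m jog 'ROWS'. ROWS is JSON, a list of rows, each a list of 3 entries, a list of its own where there are three numbers: the shift along the tool's x, y, z in cm, then the turn, a rotation vector about the tool's x, y, z in rad, then the finger opening in cm, from 0 to 8.54. A call has 1 to 20 rows; each row is the pose to reach, as a shift and turn from the pose commanded when the call began, along the tool's axes at that moment; what a row does not reach only later rows make up. A row lasts 1/12 s, in which the tool goes at most 41.7 mm and 7.16 degrees, less where a joint would pass 70% of its speed; a pose out of reach is approached as far as the arm can. A call with a gripper value outside its range is refused whole. The fingers move at their own pace and stop on an object; the grip force is fixed at half the most. Time passes only in rows, so rows that repeat a pose let the fingers close. It gives the time, the measured TCP pose, the force and the opening at its end, in the units of the state.
- bot.sense(): the state, without advancing time (a new reading comes with each control period).
- bot.capture(name): name is "side" or "top"; returns (picture, depth): 400x640x3 uint8, blue, green, red; 400x640 float32, mm along the optical axis (not along the pixel's ray), 0 where there is no reading.
- bot.camera_info(name): a dict with "intrinsics" (3x3 intrinsics, pixels), "world_from_camera" (4x4, takes a point from camera to world coordinates). Camera axes: x right, y down, z forward; pixel columns grow to the right and rows downward; lengths in mm; the calibration is good to about 2 mm. A picture is of the moment at which its call begins. camera_info takes no time and is no camera call.
- bot.job_done(): hands the job in, once; it reports no verdict.
The state is a dict: "t": time; "joint_positions": joint angles; "qd": joint speeds; "joint_torque": joint torques, N m; "ee_pos": TCP position; "orientation": TCP orientation; "ft_force": force on the tool from outside, world axes, zero at the start; "moment": the same for the moment, N m; "width": finger opening in mm.
Only numpy, scipy, OpenCV 4.12 (cv2) and the standard library are available. Lean on these libraries where they do the work, as an engineer would, in place of code of your own. Each camera call takes 0.05 s, during which the arm holds its last target.

### The job

Set the demonstration cell (the pale clear-plastic tank with two terminals, on a black foot) upright and lengthwise in the open entry of the metal display lane and let go of it. Then push it from behind through the sprung double gate, along the lane floor, until it bears firmly against the rubber stop, gently enough not to shove the stop back. Draw out so that both gate leaves swing fully shut behind the cell, and leave the mortar, the sand timer and the tube where they stand.

Things in the scene. Friction and masses are not known exactly. Their poses are not given: they have to be found in the camera images.
- cell_center (a point): Centre of the loose demonstration cell, 23 mm above its underside. Black foot 80 x 54 x 12 mm (x, y, z); on it a pale clear-plastic closed tank 80 x 44 mm, from 12 to 46 mm up, with two terminals on top to 60 mm. All its ends are half-round seen from above. x runs along its length, z up; both ends alike. About 0.3 kg. Grasp it from above across the tank's 44 mm width.
- lane: Fixed aluminium display lane. Origin at table level, mid-width, at the gate; x along the lane, the way the cell is pushed (away from the robot, within 0.25 rad of it), z up. Floor 4 mm thick, top open, clear width 68 mm: the cell fits with 7 mm each side but not with fingers reaching down beside it. Walls 36 mm high from x = 0 to 195 mm; gate posts 38 mm high, at x = -12 to 0 mm.
- lane_entry (a point): Point on the entry's floor (4 mm above the table) where the cell's centre belongs, 54 mm before the gate; axes as the lane's. The entry is the open floor before the gate posts, x = -100 to -12 mm of the lane, between lips 12 mm high. There the cell is let go, then pushed on the cell's rear end with closed fingers that follow from above into the lane: 1 to 3 N, up to 15 N at the gate.
- lane_end (a point): Point on the floor at the lane's closed end, x = 195 mm of the lane. Before it stands the dark rubber stop, 60 mm wide, top 36 mm above the table, 20 mm thick, a screw head on top. Its face stands anywhere from x = 133 to 163 mm: not measured, to be found by feel. Friction alone holds it: above about 10 N it slides, and 5 mm of sliding counts as shoved back.
- leaf_left (a joint): Angle of the gate leaf on the lane's +y side: 0 shut across the lane, to 1.5 rad swung inwards (lane's +x); never outwards. White plate 29 mm long, 4 thick, 8 to 34 mm above the table, hinge upright at lane x = 4, y = 31 mm. A spring shuts it (0.007 N m shut, 0.025 wide open). It leans on the cell, then on the fingers, and shuts once they are out and the cell is at the stop.
- leaf_right (a joint): The same for the mirror-image leaf on the lane's -y side, hinged at x = 4, y = -31 mm.
- mortar: Bystander, loose: white porcelain mortar, 80 mm across, 50 mm high, its pestle sticking out to 71 mm. Origin at the centre of its underside.
- timer: Bystander, loose: sand timer, 44 mm across, 78 mm high. Origin at the centre of its underside.
- tube: Bystander, loose: white tube with a cap, 34 mm across, 84 mm high. Origin at the centre of its underside.
There are look-alikes about, which are no part of the job. Leave any green or orange look-alike of the part that bears cell_center alone.

How it is judged:
By the outcome, as a careful person would: the job done as asked, in the order asked, and still so for the second after the job is handed in, with the robot touching nothing.
It also fails if it takes over 59 s, if anything falls off the work surface, if the arm or the gripper's body presses on something with over 40 N, if the wrist force passes 120 N, or if a joint passes its speed limit or range.

## Working session

There is one attempt and no reset: what is moved stays moved. The work goes in short steps, Python scripts to look and compute and a shell command to move; the robot and the scene stay as the last step left them, time stands still between calls to the robot, and variables do not carry over. Pictures are saved under pics/ and viewed, and the job is handed in when it is done.

```bash
ls; mkdir -p pics; python3 - <<'E'
from bench import bot
import cv2,numpy as np
s=bot.sense(); print(s)
for n in("top","side"):
    p,d=bot.capture(n); cv2.imwrite(f"pics/{n}0.png",p); np.save(f"{n}0.npy",d)
    print(n,bot.camera_info(n))
E
```

```text
pics
{'t': 0.0, 'joint_positions': array([ 1.48614664e+00,  3.59389027e-01,  1.10689909e-02, -3.57460551e-04,
       -1.22408265e+00, -2.88088932e-01]), 'qd': array([ 0.00095178,  0.00127525, -0.00021082, -0.0004262 ,  0.00024614,
        0.00046242]), 'joint_torque': array([ 1.55885991e-03, -5.83318806e+01,  2.93420041e+01,  6.93667352e+00,
       -5.99776773e-03, -1.32005468e-06]), 'ee_pos': array([245.66751773, 628.19923665, 230.3653786 ]), 'orientation': array([ 8.16090140e-04,  9.82671839e-01, -1.85352055e-01, -8.56192682e-05]), 'ft_force': array([ 0.24832517,  0.02517399, -0.07792812]), 'moment': array([-0.04938135,  0.02240334, -0.01990533]), 'width': 85.51125963587755}
top {'intrinsics': array([[448.76652713,   0.        , 318.32336401],
       [  0.        , 448.76652713, 200.71884323],
       [  0.        ,   0.        ,   1.        ]]), 'world_from_camera': array([[-8.87837743e-03, -9.67929353e-01,  2.51065612e-01,
         4.06700340e+02],
       [-9.99946722e-01,  9.91599538e-03,  2.86808925e-03,
        -7.51306374e+01],
       [-5.26567322e-03, -2.51026772e-01, -9.67965822e-01,
         8.62956996e+02],
       [ 0.00000000e+00,  0.00000000e+00,  0.00000000e+00,
         1.00000000e+00]])}
side {'intrinsics': array([[399.57199315,   0.        , 321.13705635],
       [  0.        , 399.57199315, 203.85388529],
       [  0.        ,   0.        ,   1.        ]]), 'world_from_camera': array([[ 9.83935743e-01, -1.26252593e-01,  1.26217023e-01,
         4.97100201e+02],
       [-1.78508222e-01, -7.04878560e-01,  6.86499112e-01,
        -5.61803746e+02],
       [ 2.29538098e-03, -6.98001790e-01, -7.16092335e-01,
         5.71174383e+02],
       [ 0.00000000e+00,  0.00000000e+00,  0.00000000e+00,
         1.00000000e+00]])}
```

View pics/top0.png

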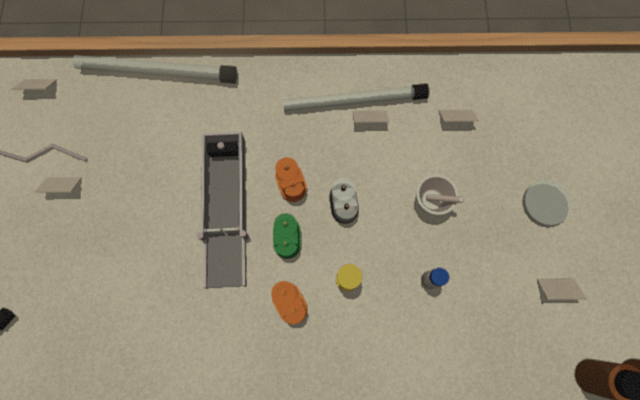

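View pics/side0.png

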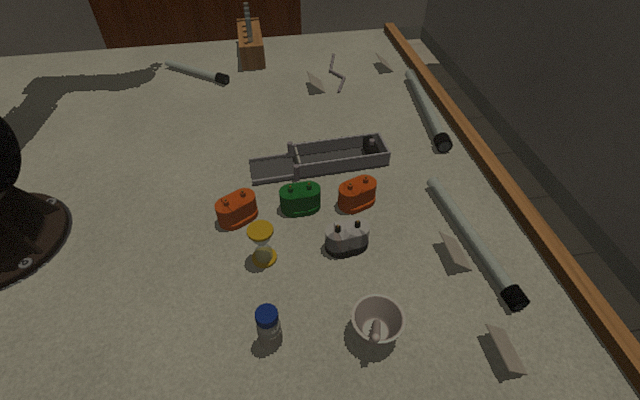

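The top view shows the pale cell at about (344,201), the lane with its entry edge near (225,285), gate near (222,233) and stop near (222,148). The mortar is at (437,197), the timer at (349,278) and the tube at (437,279). I'll enlarge the crops next.

```bash
cat > h.py <<'E'
import numpy as np,cv2
from bench import bot
def w(n,u,v,z=None,d=None):
    c=bot.camera_info(n);K=c["intrinsics"];T=c["world_from_camera"]
    r=np.linalg.inv(K)@np.array([u,v,1.]); 
    if d is not None: return T[:3,:3]@(r*d)+T[:3,3]
    R=T[:3,:3]@r; return T[:3,3]+R*(z-T[2,3])/R[2]
def px(n,P):
    c=bot.camera_info(n);T=np.linalg.inv(c["world_from_camera"])
    q=c["intrinsics"]@(T[:3,:3]@np.asarray(P,float)+T[:3,3]); return q[:2]/q[2]
def cloud(n,D):
    c=bot.camera_info(n);K=c["intrinsics"];T=c["world_from_camera"]
    v,u=np.mgrid[:400,:640]
    r=np.stack([(u-K[0,2])/K[0,0]*D,(v-K[1,2])/K[1,1]*D,D],-1)
    return r@T[:3,:3].T+T[:3,3]
E
python3 - <<'E'
import cv2
p=cv2.imread("pics/top0.png")
cv2.imwrite("pics/c1.png",cv2.resize(p[120:300,190:370],None,fx=3.3,fy=3.3,interpolation=cv2.INTER_CUBIC))
p=cv2.imread("pics/side0.png")
cv2.imwrite("pics/c2.png",cv2.resize(p[120:270,210:400],None,fx=4,fy=4,interpolation=cv2.INTER_CUBIC))
E
```

```text
(no output)
```

View pics/c1.png

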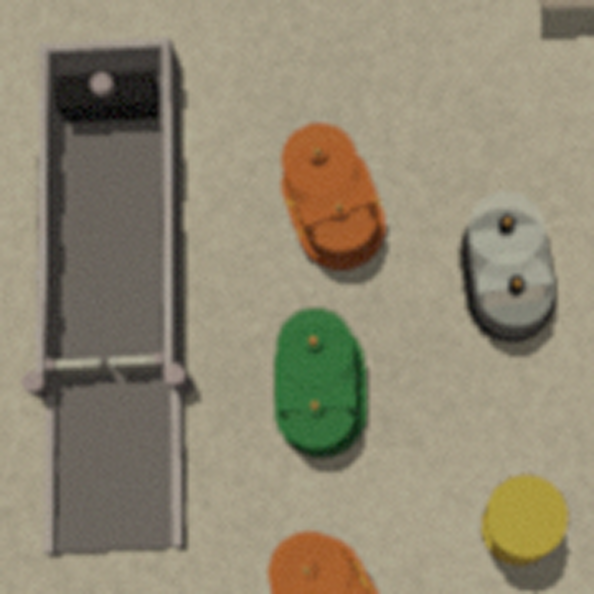

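View pics/c2.png

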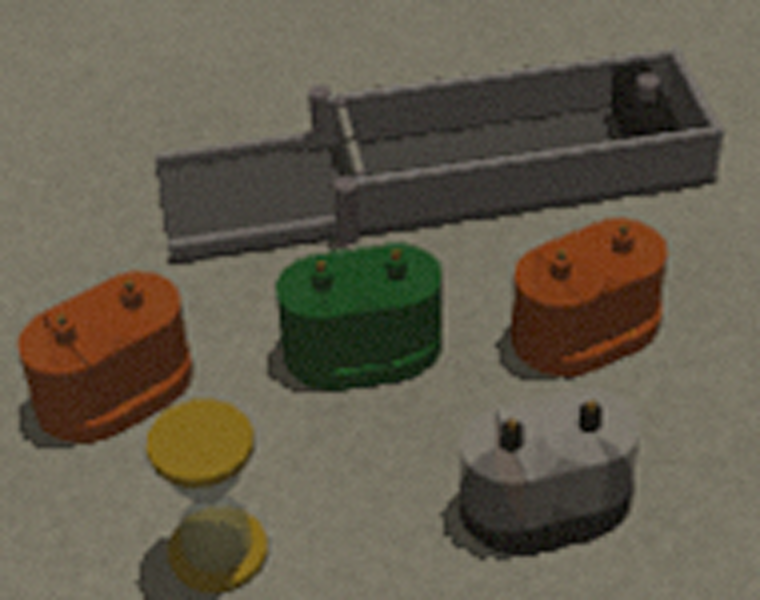

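```bash
cat >> h.py <<'E'
def ortho(n,img,z,x0,y0,W,H,s):
    # output: col -> -y (right), row -> -x(down); top-left = (x0,y0)
    c=bot.camera_info(n);Ti=np.linalg.inv(c["world_from_camera"])
    src=np.float32([px(n,[x0-a*H,y0-b*W,z]) for a,b in((0,0),(0,1),(1,1),(1,0))])
    dst=np.float32([(b*W*s,a*H*s) for a,b in((0,0),(0,1),(1,1),(1,0))])
    return cv2.warpPerspective(img,cv2.getPerspectiveTransform(src,dst),(int(W*s),int(H*s)),flags=cv2.INTER_CUBIC)
E
python3 - <<'E'
from h import *
f=lambda u,v:((u+.5)/3.3-.5+190,(v+.5)/3.3-.5+120)
g=lambda u,v:((u+.5)/4-.5+210,(v+.5)/4-.5+120)
for n,q in(("lane far L",(46,46,36)),("far R",(168,42,36)),("post L",(35,383,38)),("post R",(176,374,38)),("entry L",(50,552,12)),("entry R",(181,548,12)),("termA",(507,222,60)),("termB",(517,285,60)),("screw",(101,83,40))):
    print(n,w("top",*f(*q[:2]),q[2]).round(1))
for n,q in(("post L",(320,95,38)),("post R",(347,185,38)),("entry L",(158,158,12)),("entry R",(169,248,12)),("far L",(668,57,36)),("far R",(717,130,36)),("termA",(511,424,60)),("termB",(590,406,60))):
    print("side",n,w("side",*g(*q[:2]),q[2]).round(1))
t=cv2.imread("pics/top0.png");s=cv2.imread("pics/side0.png")
a=w("top",222,210,36);print(a)
x0,y0=a[0]+190,a[1]+70
im=np.hstack([ortho("top",t,36,x0,y0,140,380,1.5),ortho("side",s,36,x0,y0,140,380,1.5),ortho("top",t,12,x0,y0,140,380,1.5)])
print(x0,y0)
cv2.imwrite("pics/o1.png",im)
D=np.load("top0.npy");C=cloud("top",D)
m=(C[...,2]>42)&(C[...,2]<52)
v,u=np.nonzero(m[175:230,325:365]);P=C[175:230,325:365][v,u]
print(len(P),P.mean(0),np.median(P,0))
r=cv2.minAreaRect(P[:,:2].astype(np.float32));print(r)
E
```

```text
lane far L [761.1 153.7  36. ]
far R [762.8  80.3  36. ]
post L [555.5 148.   38. ]
post R [559.9  68.4  38. ]
entry L [463.2 141.   12. ]
entry R [464.7  66.8  12. ]
termA [ 641.  -119.5   60. ]
termB [ 604.4 -124.2   60. ]
screw [735.3 118.5  40. ]
side post L [556.2 143.1  38. ]
side post R [560.5  65.4  38. ]
side entry L [464.7 136.8  12. ]
side entry R [466.3  62.6  12. ]
side far L [754.  146.2  36. ]
side far R [761.9  77.9  36. ]
side termA [ 605.1 -127.4   60. ]
side termB [ 640.6 -123.3   60. ]
[604.88631508 110.0804186   36.        ]
794.8863150794161 180.08041860497994
809 [ 623.14574418 -121.98593679   46.58531634] [ 623.23872137 -121.88480559   46.61545379]
((624.0668334960938, -121.97124481201172), (79.5252456665039, 44.07572937011719), 6.002159595489502)
```

View pics/o1.png

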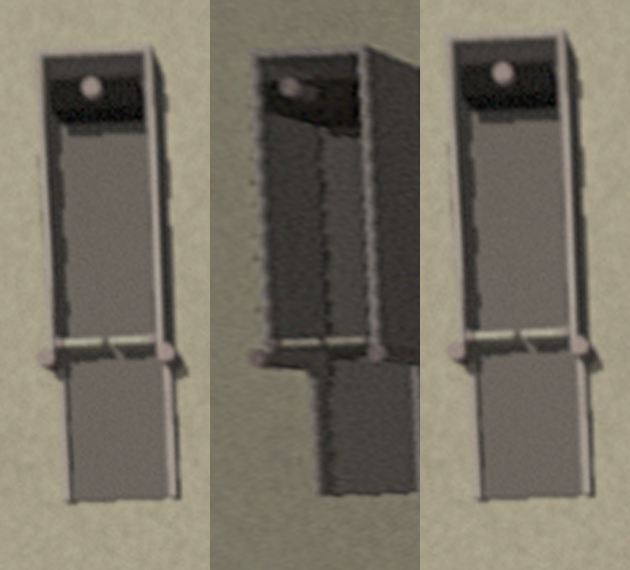

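```bash
cat >> h.py <<'E'
from scipy.spatial.transform import Rotation as Ro
def go(x,y,z,yaw):
    s=bot.sense();q=s["orientation"];R=Ro.from_quat([q[1],q[2],q[3],q[0]])
    T=Ro.from_matrix(np.array([[np.cos(yaw),np.sin(yaw),0],[np.sin(yaw),-np.cos(yaw),0],[0,0,-1]]))
    p=s["ee_pos"]
    print("t %.2f pos"%s["t"],p.round(1),"yaw %.3f"%np.arctan2(R.as_matrix()[1,0],R.as_matrix()[0,0]),"F",s["ft_force"].round(1),"w %.1f"%s["width"])
    print("shift cm",(R.inv().apply(np.array([x,y,z])-p)/10).round(2),"turn",(R.inv()*T).as_rotvec().round(3))
LO=np.array([564.2,106.4]);LY=0.043
def lane(x,y=0):
    c,s_=np.cos(LY),np.sin(LY);return LO+[c*x-s_*y,s_*x+c*y]
E
python3 - <<'E'
from h import *
go(623,-123,130,0.115)
for q in [(349,278,78),(437,273,84),(290,175,46),(286,235,46)]:print(w("top",*q).round(0))
E
```

```text
t 0.10 pos [245.7 628.2 230.5] yaw -0.373 F [-0.4 -0.4  0.4] w 85.5
shift cm [62.5  56.2  10.14] turn [ 0.001  0.    -0.488]
[ 472. -125.   78.]
[ 478. -276.   84.]
[670. -19.  46.]
[554. -12.  46.]
```

```bash
python3 -m jog '[[[15,13.5,2],[0,0,-0.1],8.5],[[31,28,5],[0,0,-0.25],8.5],[[62.5,56.2,10.1],[0,0,-0.488],8.5],[[62.5,56.2,10.1],[0,0,-0.488],8.5],[[62.5,56.2,10.1],[0,0,-0.488],8.5],[[62.5,56.2,10.1],[0,0,-0.488],8.5],[[62.5,56.2,10.1],[0,0,-0.488],8.5],[[62.5,56.2,10.1],[0,0,-0.488],8.5],[[62.5,56.2,10.1],[0,0,-0.488],8.5],[[62.5,56.2,10.1],[0,0,-0.488],8.5],[[62.5,56.2,10.1],[0,0,-0.488],8.5],[[62.5,56.2,10.1],[0,0,-0.488],8.5],[[62.5,56.2,10.1],[0,0,-0.488],8.5],[[62.5,56.2,10.1],[0,0,-0.488],8.5],[[62.5,56.2,10.1],[0,0,-0.488],8.5],[[62.5,56.2,10.1],[0,0,-0.488],8.5],[[62.5,56.2,10.1],[0,0,-0.488],8.5],[[62.5,56.2,10.1],[0,0,-0.488],8.5],[[62.5,56.2,10.1],[0,0,-0.488],8.5],[[62.5,56.2,10.1],[0,0,-0.488],8.5]]'
python3 -c "
from h import *
go(623,-123,130,0.115)"
```

```text
t: 1.77
ee_pos: [617.7, -112.8, 131.3]
orientation: [-0.0, 0.998, 0.058, -0.0]
ft_force: [1.3, 1.0, 0.7]
width: 84.9
t 1.77 pos [ 617.7 -112.8  131.3] yaw 0.115 F [1.3 1.  0.7] w 84.9
shift cm [0.41 1.08 0.13] turn [-0.     0.001  0.   ]
```

```bash
python3 -m jog '[[[0,0,0],[0,0,0],8.5],[[0,0,0],[0,0,0],8.5]]'
python3 - <<'E'
from h import *
go(623,-123,130,0.115)
for n in("top","side"):
    p,d=bot.capture(n)
    P=[617,-124,131]
    u,v=px(n,P).astype(int); print(n,u,v)
    x0,y0=max(u-80,0),max(v-80,0)
    cv2.imwrite(f"pics/g1{n}.png",cv2.resize(p[y0:y0+160,x0:x0+160],None,fx=3.5,fy=3.5,interpolation=cv2.INTER_CUBIC)); print(x0,y0)
a=cv2.imread("pics/g1top.png");b=cv2.imread("pics/g1side.png");cv2.imwrite("pics/g1.png",cv2.resize(np.hstack([a,b]),(800,400)))
E
```

```text
t: 1.93
ee_pos: [617.0, -113.1, 130.2]
orientation: [0.0, 0.998, 0.056, -0.001]
ft_force: [-0.7, 0.3, -0.4]
width: 85.0
t 1.93 pos [ 617.  -113.1  130.2] yaw 0.111 F [-0.7  0.3 -0.4] w 85.0
shift cm [0.48 1.05 0.02] turn [-0.     0.003 -0.004]
top 348 188
268 108
side 345 193
265 113
```

View pics/g1.png

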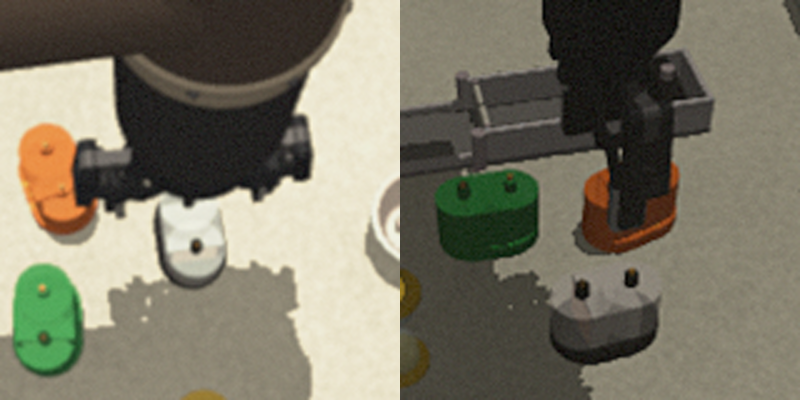

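The view is partly hidden by the wrist, but the open fingers straddle the cell along y, with 10 mm of lateral travel still to go.

```bash
python3 -m jog '[[[0.5,1.05,0],[0,0,0],8.5],[[0.5,1.05,3],[0,0,0],8.5],[[0.5,1.05,6],[0,0,0],8.5],[[0.5,1.05,7.5],[0,0,0],8.5],[[0.5,1.05,7.5],[0,0,0],8.5],[[0.5,1.05,7.5],[0,0,0],8.5]]'
python3 - <<'E'
from h import *
go(623,-123,16,0.115)
for n in("top","side"):
    p,d=bot.capture(n)
    u,v=px(n,[623,-123,55]).astype(int); print(n,u,v)
    x0,y0=max(u-60,0),max(v-60,0);print(x0,y0)
    cv2.imwrite(f"pics/g2{n}.png",cv2.resize(p[y0:y0+120,x0:x0+120],(400,400),interpolation=cv2.INTER_CUBIC))
a=cv2.imread("pics/g2top.png");b=cv2.imread("pics/g2side.png");cv2.imwrite("pics/g2.png",np.hstack([a,b]))
E
```

```text
t: 2.53
ee_pos: [623.4, -119.8, 56.9]
orientation: [0.0, 0.998, 0.059, -0.001]
ft_force: [0.7, 1.5, 1.1]
width: 85.3
t 2.53 pos [ 623.4 -119.8   56.9] yaw 0.117 F [0.7 1.5 1.1] w 85.3
shift cm [-0.08  0.31  4.09] turn [0.    0.001 0.002]
top 345 196
285 136
side 346 224
286 164
```

View pics/g2.png

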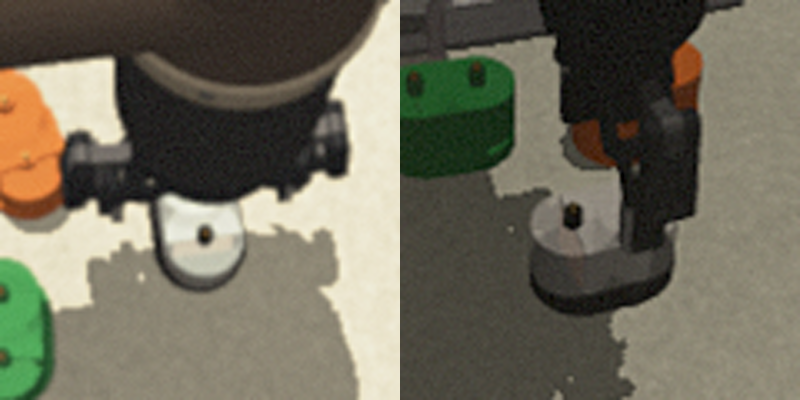

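```bash
python3 - <<'E'
from h import *
s=bot.sense();print(s["t"],s["ee_pos"])
c,sn=np.cos(.117),np.sin(.117)
for off in(42.7,57,):
  for z in(70,):
    P=np.array([623.4+off*sn,-120-off*c,z]);print(off,z,px("side",P),(px("side",P)-[286,164])/.3+[400,0])
    P=np.array([623.4-off*sn,-120+off*c,z]);print(off,z,px("side",P))
print(w("side",360,237,70))
E
```

```text
2.6333 [ 624.6977856  -119.98088566   58.63373158]
42.7 70 [356.02938495 235.66514529] [633.43128317 238.88381764]
42.7 70 [339.10807818 200.00508708]
57 70 [359.15720692 242.2567351 ] [643.85735639 260.85578367]
57 70 [336.53778456 194.58843569]
[ 634.05250587 -166.27406062   70.        ]
```

The side view shows the near finger clear outside the cell at about (645,245) in the crop, roughly mid-length. I'll go down and close.

```bash
python3 -m jog '[[[-0.2,0.3,1.5],[0,0,0],8.5],[[-0.2,0.3,3.2],[0,0,0],8.5],[[-0.2,0.3,4.2],[0,0,0],8.5],[[-0.2,0.3,4.2],[0,0,0],8.5],[[-0.2,0.3,4.2],[0,0,0],6],[[-0.2,0.3,4.2],[0,0,0],4],[[-0.2,0.3,4.2],[0,0,0],3.5],[[-0.2,0.3,4.2],[0,0,0],3.5],[[-0.2,0.3,4.2],[0,0,0],3.5],[[-0.2,0.3,4.2],[0,0,0],3.5],[[-0.2,0.3,4.2],[0,0,0],3.5]]'
python3 - <<'E'
from h import *
go(623,-123,16,0.115)
E
```

```text
t: 3.55
ee_pos: [622.9, -123.6, 16.3]
orientation: [0.0, 0.998, 0.058, 0.001]
ft_force: [-0.3, 0.7, 5.9]
width: 43.0
t 3.55 pos [ 622.9 -123.6   16.3] yaw 0.116 F [-0.3  0.7  5.9] w 43.0
shift cm [ 0.02 -0.06  0.03] turn [ 0.    -0.002  0.001]
```

```bash
python3 -m jog '[[[0,0,-1],[0,0,0],3.5],[[0,0,-3],[0,0,0],3.5],[[0,0,-6],[0,0,0],3.5],[[0,0,-9],[0,0,0],3.5],[[0,0,-9],[0,0,0],3.5],[[0,0,-9],[0,0,0],3.5]]'
python3 - <<'E'
from h import *
print(lane(-54)); 
go(*lane(-54),106,0.043)
p,d=bot.capture("side");cv2.imwrite("pics/l1.png",p[100:300,200:460])
E
```

```text
t: 4.05
ee_pos: [622.9, -123.7, 107.4]
orientation: [-0.0, 0.998, 0.058, 0.002]
ft_force: [-0.5, 0.5, -3.6]
width: 43.4
[510.24991531 104.0787155 ]
t 4.05 pos [ 622.9 -123.7  107.4] yaw 0.115 F [-0.5  0.5 -3.6] w 43.4
shift cm [ -8.57 -23.92   0.11] turn [-0.    -0.004  0.072]
```

View pics/l1.png

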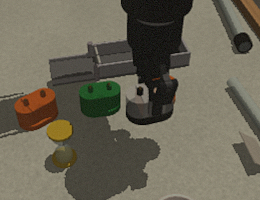

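The cell is lifted and level between the fingers at about (150,100). Now I'll carry it over the entry.

```bash
python3 -m jog '[[[-0.7,-2,0],[0,0,0],3.5],[[-2,-5.5,0],[0,0,0.01],3.5],[[-3.3,-9,0],[0,0,0.03],3.5],[[-4.6,-12.5,0],[0,0,0.05],3.5],[[-5.9,-16,0],[0,0,0.06],3.5],[[-7,-19.5,0],[0,0,0.072],3.5],[[-8,-22.4,0],[0,0,0.072],3.5],[[-8.57,-23.9,0],[0,0,0.072],3.5],[[-8.57,-23.9,0],[0,0,0.072],3.5],[[-8.57,-23.9,0],[0,0,0.072],3.5],[[-8.57,-23.9,0],[0,0,0.072],3.5]]'
python3 - <<'E'
from h import *
go(*lane(-54),60,0.043)
for n in("top","side"):
    p,d=bot.capture(n);np.save(f"g3{n}.npy",d)
    cv2.imwrite(f"pics/g3{n}f.png",p)
    u,v=px(n,[*lane(-40),70]).astype(int)
    x0,y0=max(u-80,0),max(v-80,0);print(n,x0,y0)
    cv2.imwrite(f"pics/g3{n}.png",cv2.resize(p[y0:y0+160,x0:x0+160],(400,400),interpolation=cv2.INTER_CUBIC))
a=cv2.imread("pics/g3top.png");b=cv2.imread("pics/g3side.png");cv2.imwrite("pics/g3.png",np.hstack([a,b]))
E
```

```text
t: 5.02
ee_pos: [508.7, 103.4, 104.1]
orientation: [0.0, 1.0, 0.022, -0.001]
ft_force: [0.5, -0.8, -3.4]
width: 43.3
t 5.02 pos [508.7 103.4 104.1] yaw 0.043 F [ 0.5 -0.8 -3.4] w 43.3
shift cm [ 0.17 -0.07  4.41] turn [0.001 0.002 0.   ]
top 138 169
side 195 63
```

View pics/g3.png

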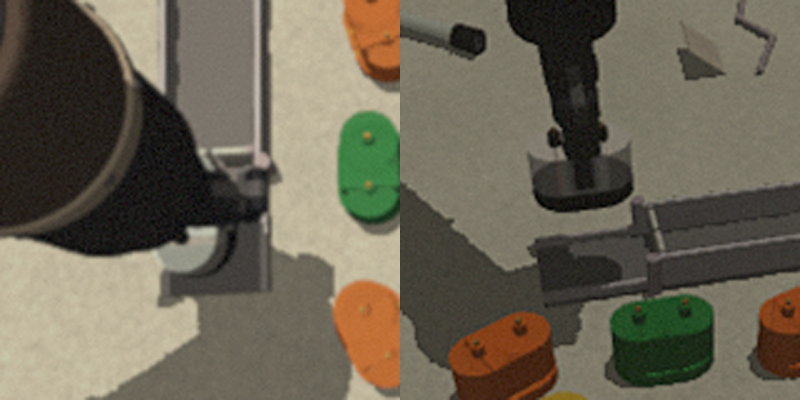

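```bash
cat >> h.py <<'E'
def over(n,img,polys,x0,y0,W,H,s):
    im=cv2.resize(img[y0:y0+H,x0:x0+W],None,fx=s,fy=s,interpolation=cv2.INTER_CUBIC)
    for P,c in polys:
        q=np.array([(px(n,p)+.5-[x0,y0])*s for p in P]);cv2.polylines(im,[q.round().astype(int)],False,c,1,cv2.LINE_AA)
    return im
def lanepoly():
    r=lambda pts,z:[[*lane(*p),z] for p in pts]
    g=(0,255,0)
    return [(r([(-100,34),(-12,34)],12),g),(r([(-100,-34),(-12,-34)],12),g),(r([(-100,-34),(-100,34)],4),g),
     (r([(0,34),(195,34),(195,-34),(0,-34)],36),(0,255,255)),(r([(-12,34),(-12,-34)],4),g)]
def cellpoly(x,y,z,yaw):
    out=[]
    for r,zz,col in((27,0,(0,0,255)),(27,12,(0,0,255)),(22,46,(255,0,255))):
        a=np.linspace(-np.pi/2,np.pi/2,15);e=np.stack([40-r+r*np.cos(a),r*np.sin(a)],1)
        b=np.vstack([e,-e,e[:1]]);c,s=np.cos(yaw),np.sin(yaw)
        out.append(([[x+c*p-s*q,y+s*p+c*q,z+zz] for p,q in b],col))
    return out
E
python3 - <<'E'
from h import *
p=cv2.imread("pics/g3sidef.png");t=cv2.imread("pics/top0.png")
a=over("side",p,lanepoly()+cellpoly(508.7,103.4,88,.043),225,80,200,130,4)
cv2.imwrite("pics/ov1.png",a)
b=over("top",t,lanepoly()+cellpoly(622.9,-123.6,0,.116),190,120,180,180,3.3)
cv2.imwrite("pics/ov2.png",b)
E
```

```text
(no output)
```

View pics/ov1.png

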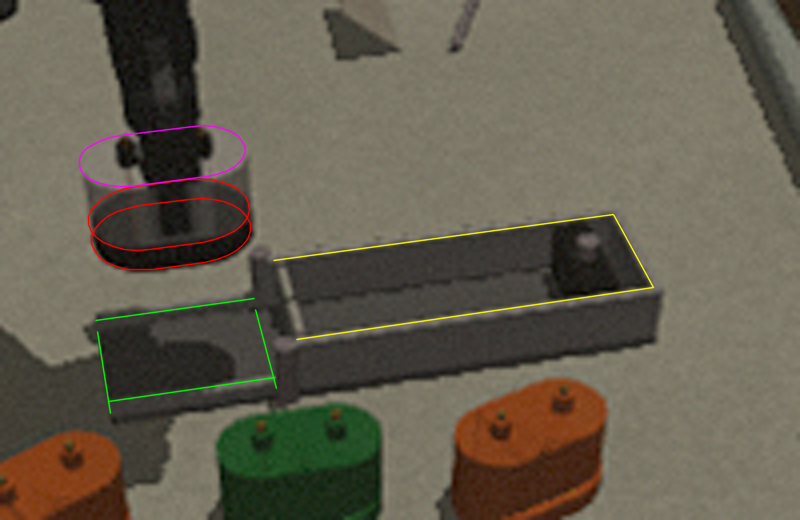

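View pics/ov2.png

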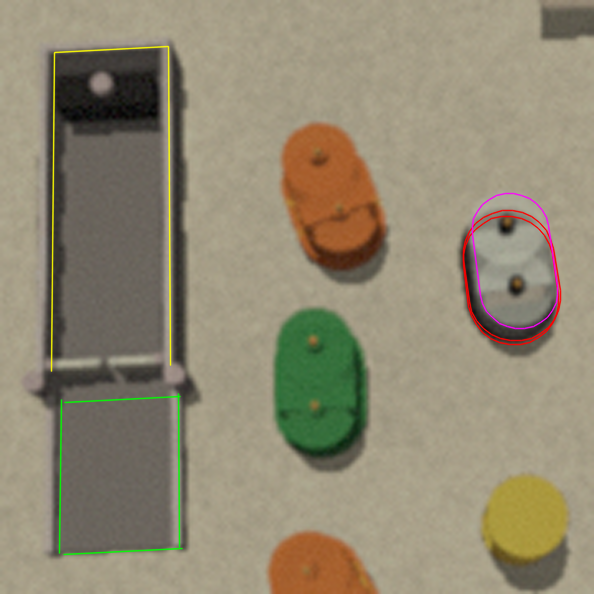

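Both overlays agree with the images to about 2 mm, and the cell and lane are offset the same way. So the lane estimate (mean of both cameras) fits the gripper frame, and I can lower the cell.

```bash
python3 -m jog '[[[0.15,-0.07,2],[0,0,0],3.5],[[0.15,-0.07,4],[0,0,0],3.5],[[0.15,-0.07,6],[0,0,0],3.5],[[0.15,-0.07,6.2],[0,0,0],3.5],[[0.15,-0.07,6.2],[0,0,0],3.5],[[0.15,-0.07,6.2],[0,0,0],3.5]]'
python3 - <<'E'
from h import *
go(*lane(-54),20.5,0.043)
p,d=bot.capture("side");cv2.imwrite("pics/g4f.png",p)
x,y,z=bot.sense()["ee_pos"]
a=over("side",p,cellpoly(x,y,z-16.3,.043)[:1],225,80,200,130,4)
cv2.imwrite("pics/g4.png",a)
E
```

```text
t: 5.62
ee_pos: [511.3, 104.2, 43.4]
orientation: [0.0, 1.0, 0.021, 0.0]
ft_force: [0.0, 0.5, -2.4]
width: 43.2
t 5.62 pos [511.3 104.2  43.4] yaw 0.043 F [ 0.   0.5 -2.4] w 43.2
shift cm [-0.11  0.01  2.29] turn [ 0. -0. -0.]
```

View pics/g4.png

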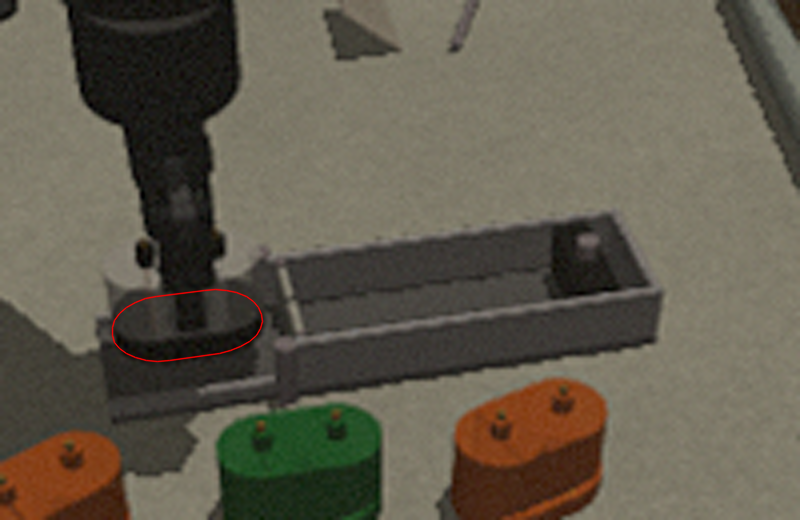

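The cell hovers just above the entry, between the lips and before the posts. Lowering it.

```bash
python3 -m jog '[[[-0.2,0,0.8],[0,0,0],3.5],[[-0.2,0,1.5],[0,0,0],3.5],[[-0.2,0,1.9],[0,0,0],3.5],[[-0.2,0,2.1],[0,0,0],3.5],[[-0.2,0,2.2],[0,0,0],3.5],[[-0.2,0,2.2],[0,0,0],3.5],[[-0.2,0,2.2],[0,0,0],3.5]]'
python3 - <<'E'
from h import *
go(*lane(-54),20.5,0.043)
p,d=bot.capture("side");cv2.imwrite("pics/g5.png",over("side",p,[],225,80,200,130,4))
E
```

```text
t: 6.25
ee_pos: [508.8, 104.6, 20.9]
orientation: [0.0, 1.0, 0.022, 0.0]
ft_force: [0.2, -0.4, -2.7]
width: 43.2
t 6.25 pos [508.8 104.6  20.9] yaw 0.043 F [ 0.2 -0.4 -2.7] w 43.2
shift cm [0.14 0.06 0.04] turn [ 0. -0.  0.]
```

View pics/g5.png

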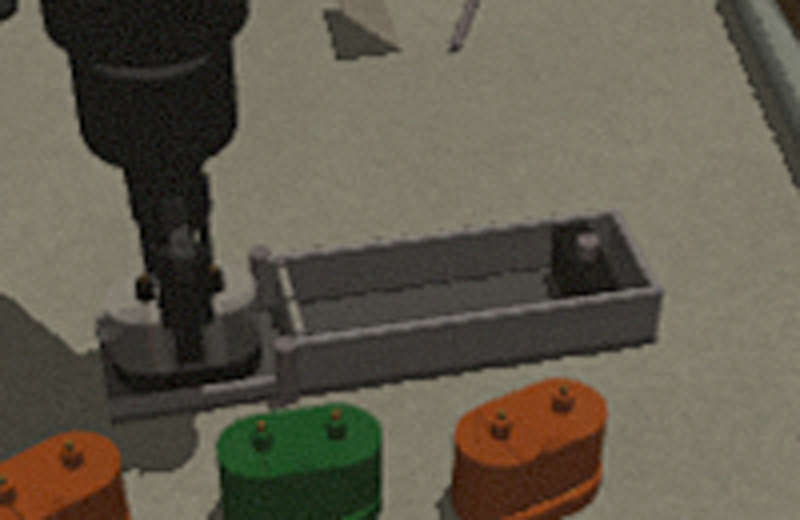

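```bash
python3 -m jog '[[[0,0,0.05],[0,0,0],3.5],[[0,0,0.1],[0,0,0],3.5],[[0,0,0.1],[0,0,0],3.5]]'; python3 -m jog '[[[0,0,0.07],[0,0,0],3.5],[[0,0,0.07],[0,0,0],3.5]]'
```

```text
t: 6.55
ee_pos: [508.9, 104.6, 20.3]
orientation: [-0.0, 1.0, 0.022, 0.0]
ft_force: [-1.5, -0.1, 2.0]
width: 43.0
t: 6.72
ee_pos: [508.9, 104.6, 20.2]
orientation: [-0.0, 1.0, 0.022, 0.0]
ft_force: [-4.9, -0.3, 10.9]
width: 43.1
```

The cell is on the floor: the force changed from −2.7 to +11 N. Releasing it and rising.

```bash
python3 -m jog '[[[0,0,-0.1],[0,0,0],5],[[0,0,-0.1],[0,0,0],7.5],[[0,0,-0.1],[0,0,0],7.5],[[0,0,-0.1],[0,0,0],7.5],[[0,0,-1.5],[0,0,0],7.5],[[0,0,-4],[0,0,0],7.5],[[0,0,-7.5],[0,0,0],7.5],[[-3,0,-8.5],[0,0,0],4],[[-7,0,-8.5],[0,0,0],0],[[-11,0,-8.5],[0,0,0],0],[[-11,0,-8.5],[0,0,0],0],[[-11,0,-8.5],[0,0,0],0]]'
python3 - <<'E'
from h import *
go(*lane(-125),16,0.043)
for n in("top","side"):
    p,d=bot.capture(n);cv2.imwrite(f"pics/r1{n}f.png",p)
    if n=="side": cv2.imwrite("pics/r1.png",over("side",p,cellpoly(508.9,104.6,4,.043),225,80,200,130,4))
    else: cv2.imwrite("pics/r1t.png",over("top",p,cellpoly(508.9,104.6,4,.043),160,130,150,150,4))
E
```

```text
t: 7.72
ee_pos: [397.3, 99.5, 104.7]
orientation: [-0.0, 1.0, 0.022, 0.0]
ft_force: [0.2, 0.3, -0.1]
width: 14.1
t 7.72 pos [397.3  99.5 104.7] yaw 0.045 F [ 0.2  0.3 -0.1] w 14.1
shift cm [4.2  0.04 8.87] turn [-0.001 -0.001  0.002]
```

View pics/r1.png

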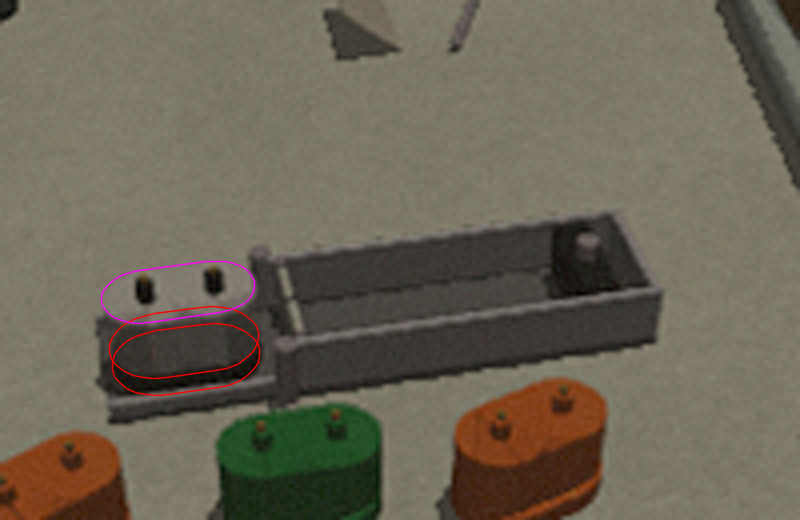

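View pics/r1t.png

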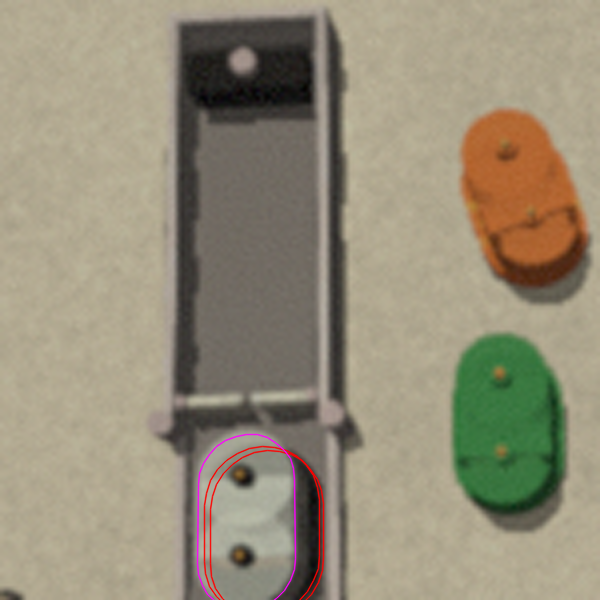

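The cell stands upright and centred in the entry: terminals at (240,475) and (240,555) in the top crop, parallel to the lane, released with the gate shut. I'll estimate the stop face from depth and the picture, and lower the closed fingers behind the cell.

```bash
python3 - <<'E'
from h import *
for n in("top","side"):
    C=cloud(n,np.load(f"{n}0.npy"));R=np.array([[np.cos(LY),np.sin(LY)],[-np.sin(LY),np.cos(LY)]])
    L=(C[...,:2]-LO)@R.T
    m=(abs(L[...,1])<24)&(L[...,0]>115)&(L[...,0]<192)
    x=L[...,0][m];z=C[...,2][m]
    for a in range(118,192,4):
        k=(x>=a)&(x<a+4); 
        if k.sum(): print(n,a,k.sum(),np.percentile(z[k],[10,50,90]).round(0))
for q in((222,156.0),):
    P=w("top",*q,36);print("top edge", R@(P[:2]-LO))
E
python3 -m jog '[[[4.2,0,0],[0,0,0],0],[[4.2,0,3],[0,0,0],0],[[4.2,0,6],[0,0,0],0],[[4.2,0,9],[0,0,0],0],[[4.2,0,9.2],[0,0,0],0],[[4.2,0,9.2],[0,0,0],0],[[4.2,0,9.2],[0,0,0],0]]'
python3 -c "
from h import *
go(*lane(-110),12,LY)
p,d=bot.capture('side');cv2.imwrite('pics/p1.png',over('side',p,[],205,80,200,130,4))"
```

```text
top 118 43 [3. 5. 7.]
top 122 46 [3. 5. 7.]
top 126 44 [4. 5. 7.]
top 130 41 [3. 5. 7.]
top 134 53 [3. 5. 7.]
top 138 38 [3. 5. 7.]
top 142 49 [4. 5. 7.]
top 146 43 [4. 5. 8.]
top 150 41 [4. 5. 7.]
top 154 48 [3. 5. 7.]
top 158 185 [ 6. 23. 37.]
top 162 57 [36. 38. 45.]
top 166 48 [35. 38. 47.]
top 170 49 [36. 38. 47.]
top 174 40 [36. 37. 40.]
top 178 6 [34. 36. 38.]
top 186 2 [3. 4. 5.]
top 190 1 [8. 8. 8.]
side 118 11 [3. 4. 6.]
side 122 11 [3. 4. 6.]
side 126 9 [3. 5. 5.]
side 130 8 [2. 4. 5.]
side 134 10 [3. 4. 6.]
side 138 6 [3. 4. 5.]
side 142 11 [3. 3. 5.]
side 146 9 [3. 4. 6.]
side 150 8 [3. 4. 4.]
side 154 8 [3. 3. 4.]
side 158 89 [ 7. 26. 36.]
side 162 28 [35. 36. 43.]
side 166 32 [35. 37. 46.]
side 170 23 [35. 37. 46.]
side 174 13 [35. 36. 38.]
side 178 5 [35. 35. 36.]
top edge [149.53906012   2.14660881]
t: 8.4
ee_pos: [441.7, 101.8, 12.8]
orientation: [0.0, 1.0, 0.022, -0.0]
ft_force: [1.2, -0.2, 0.6]
width: 0.2
t 8.40 pos [441.7 101.8  12.8] yaw 0.043 F [ 1.2 -0.2  0.6] w 0.2
shift cm [1.25 0.07 0.08] turn [0.001 0.    0.   ]
```

View pics/p1.png

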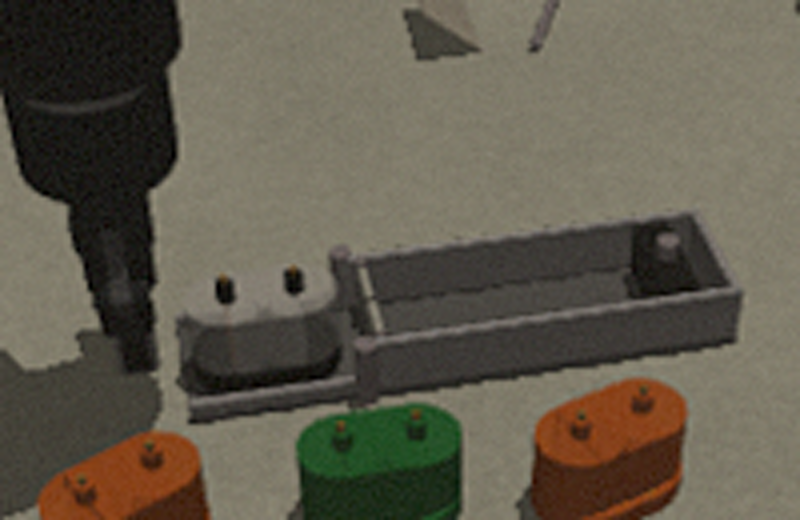

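The closed fingers stand behind the cell at about (140,365), and depth puts the stop face near lane x = 160. Starting the push.

```bash
python3 -m jog '[[[0.4,0.05,0.05],[0,0,0],0],[[0.8,0.05,0.05],[0,0,0],0],[[1.2,0.05,0.05],[0,0,0],0],[[1.5,0.05,0.05],[0,0,0],0],[[1.8,0.05,0.05],[0,0,0],0],[[2.1,0.05,0.05],[0,0,0],0],[[2.4,0.05,0.05],[0,0,0],0]]'
python3 -m jog '[[[0.3,0,0],[0,0,0],0],[[0.6,0,0],[0,0,0],0],[[0.9,0,0],[0,0,0],0],[[1.2,0,0],[0,0,0],0]]'
python3 -c "
from h import *
go(*lane(-110),12,LY)
p,d=bot.capture('side');cv2.imwrite('pics/p2.png',over('side',p,[],205,80,200,130,4))"
```

```text
t: 9.03
ee_pos: [464.5, 101.8, 11.7]
orientation: [0.0, 1.0, 0.021, -0.0]
ft_force: [-2.4, 0.6, 1.9]
width: 0.0
t: 9.37
ee_pos: [476.9, 102.5, 11.6]
orientation: [0.0, 1.0, 0.022, -0.0]
ft_force: [-3.9, 0.2, 2.4]
width: -0.1
t 9.37 pos [476.9 102.5  11.6] yaw 0.043 F [-3.9  0.2  2.4] w -0.1
shift cm [-2.26 -0.01 -0.04] turn [0. 0. 0.]
```

View pics/p2.png

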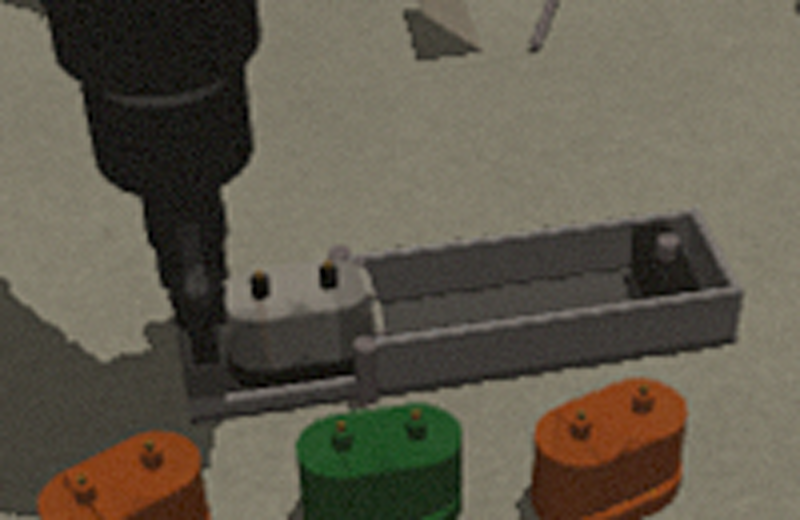

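The cell's front now touches the leaves at about (372,295), with a 3.9 N push. Continuing through the gate.

```bash
python3 -m jog '[[[0.3,0,0],[0,0,0],0],[[0.6,0,0],[0,0,0],0],[[0.9,0,0],[0,0,0],0],[[1.2,0,0],[0,0,0],0],[[1.5,0,0],[0,0,0],0]]'
python3 -m jog '[[[0.3,0,0],[0,0,0],0],[[0.6,0,0],[0,0,0],0],[[0.9,0,0],[0,0,0],0],[[1.2,0,0],[0,0,0],0],[[1.5,0,0],[0,0,0],0]]'
python3 -m jog '[[[0.3,0,0],[0,0,0],0],[[0.6,0,0],[0,0,0],0],[[0.9,0,0],[0,0,0],0],[[1.2,0,0],[0,0,0],0],[[1.5,0,0],[0,0,0],0]]'
python3 -c "
from h import *
go(*lane(0),12,LY)
p,d=bot.capture('top');cv2.imwrite('pics/p3t.png',over('top',p,[],160,120,150,150,4))
p,d=bot.capture('side');cv2.imwrite('pics/p3.png',over('side',p,[],205,80,200,130,4))"
```

```text
t: 9.83
ee_pos: [491.4, 103.0, 11.5]
orientation: [0.0, 1.0, 0.022, -0.001]
ft_force: [-6.9, 1.1, 4.0]
width: 0.2
t: 10.25
ee_pos: [505.5, 103.2, 11.5]
orientation: [0.001, 1.0, 0.021, -0.001]
ft_force: [-9.0, 0.2, 5.8]
width: -0.4
t: 10.67
ee_pos: [522.0, 104.5, 11.6]
orientation: [0.0, 1.0, 0.022, -0.0]
ft_force: [-1.4, 0.5, -0.8]
width: 0.4
t 10.67 pos [522.  104.5  11.6] yaw 0.043 F [-1.4  0.5 -0.8] w 0.4
shift cm [ 4.22 -0.   -0.04] turn [0. 0. 0.]
```

View pics/p3.png

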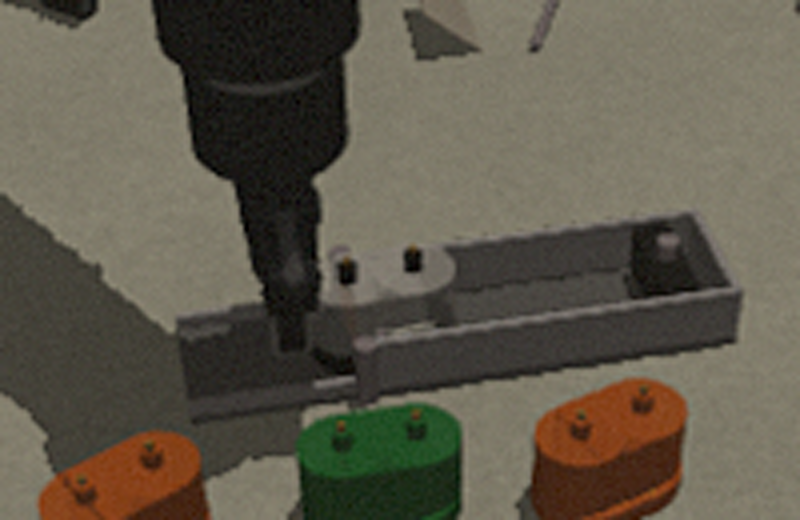

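View pics/p3t.png

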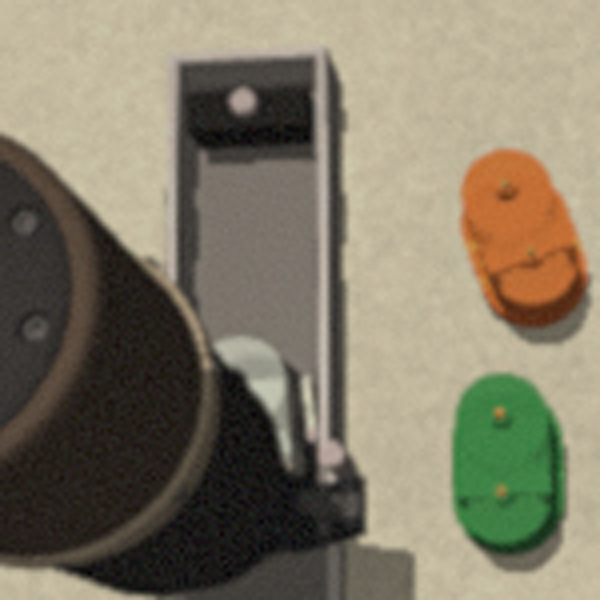

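The cell is through the gate, the right leaf is folded along its side at (305,400), and the push is only 1–2 N. Continuing along the floor.

```bash
python3 -m jog '[[[0.4,0,0],[0,0,0],0],[[0.8,0,0],[0,0,0],0],[[1.2,0,0],[0,0,0],0],[[1.6,0,0],[0,0,0],0],[[2,0,0],[0,0,0],0],[[2.4,0,0],[0,0,0],0],[[2.8,0,0],[0,0,0],0],[[3.2,0,0],[0,0,0],0],[[3.6,0,0],[0,0,0],0],[[4,0,0],[0,0,0],0]]'
python3 -m jog '[[[0.4,0,0],[0,0,0],0],[[0.8,0,0],[0,0,0],0],[[1.2,0,0],[0,0,0],0],[[1.6,0,0],[0,0,0],0],[[2,0,0],[0,0,0],0],[[2.4,0,0],[0,0,0],0],[[2.8,0,0],[0,0,0],0],[[3.2,0,0],[0,0,0],0],[[3.6,0,0],[0,0,0],0],[[3.8,0,0],[0,0,0],0]]'
python3 -c "
from h import *
go(*lane(50),12,LY)
p,d=bot.capture('top');cv2.imwrite('pics/p4t.png',over('top',p,[],160,120,150,150,4))
p,d=bot.capture('side');cv2.imwrite('pics/p4.png',over('side',p,[],205,80,200,130,4))"
```

```text
t: 11.6
ee_pos: [562.4, 106.3, 11.7]
orientation: [-0.0, 1.0, 0.022, 0.0]
ft_force: [-1.8, -0.6, -0.0]
width: -0.1
t: 12.43
ee_pos: [600.7, 108.2, 11.7]
orientation: [-0.0, 1.0, 0.022, 0.0]
ft_force: [-0.7, 0.1, -1.9]
width: 0.0
t 12.43 pos [600.7 108.2  11.7] yaw 0.043 F [-0.7  0.1 -1.9] w 0.0
shift cm [ 1.35  0.02 -0.02] turn [-0.    -0.001  0.   ]
```

View pics/p4.png

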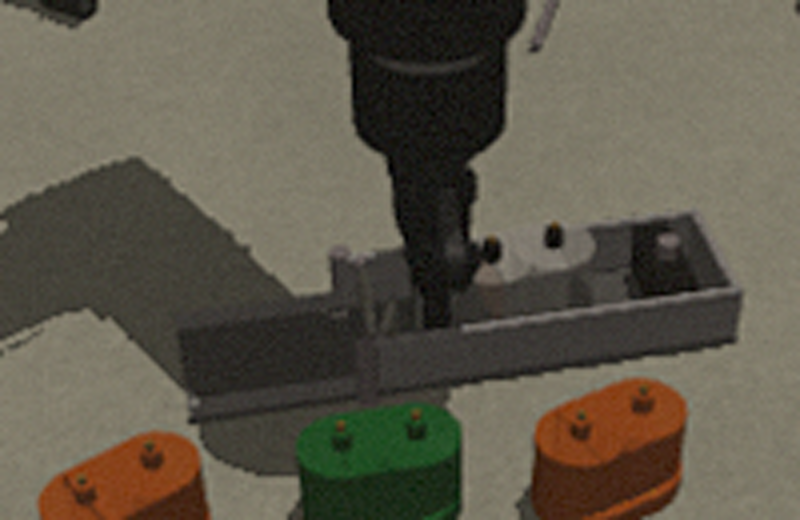

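View pics/p4t.png

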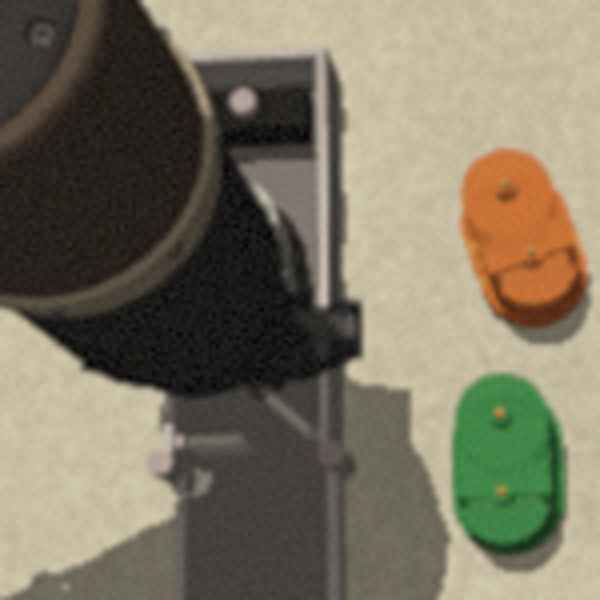

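The cell is in the lane. The left leaf has already swung back and the right one still leans on the fingers. The front has roughly 30 mm left to the stop, so I'll slow down.

```bash
python3 -m jog '[[[0.3,0,0],[0,0,0],0],[[0.6,0,0],[0,0,0],0],[[0.9,0,0],[0,0,0],0],[[1.1,0,0],[0,0,0],0],[[1.3,0,0],[0,0,0],0]]'
python3 -m jog '[[[0.2,0,0],[0,0,0],0],[[0.4,0,0],[0,0,0],0],[[0.6,0,0],[0,0,0],0],[[0.8,0,0],[0,0,0],0],[[0.9,0,0],[0,0,0],0]]'
python3 -m jog '[[[0.1,0,0],[0,0,0],0],[[0.2,0,0],[0,0,0],0]]'
python3 -c "
from h import *
go(*lane(69),12,LY)
p,d=bot.capture('top');cv2.imwrite('pics/p5t.png',over('top',p,[],160,120,150,150,4))
p,d=bot.capture('side');cv2.imwrite('pics/p5.png',over('side',p,[],205,80,200,130,4))"
```

```text
t: 12.95
ee_pos: [612.8, 108.4, 11.8]
orientation: [0.0, 1.0, 0.022, -0.0]
ft_force: [-2.6, 0.4, 1.9]
width: 0.3
t: 13.37
ee_pos: [622.0, 108.9, 11.7]
orientation: [-0.0, 1.0, 0.022, 0.0]
ft_force: [-2.8, -0.2, 1.6]
width: 0.0
t: 13.53
ee_pos: [623.7, 108.9, 11.7]
orientation: [0.0, 1.0, 0.022, -0.0]
ft_force: [-2.6, -1.1, 1.2]
width: -0.1
t 13.53 pos [623.7 108.9  11.7] yaw 0.043 F [-2.6 -1.1  1.2] w -0.1
shift cm [ 0.95 -0.   -0.03] turn [0. 0. 0.]
```

View pics/p5.png

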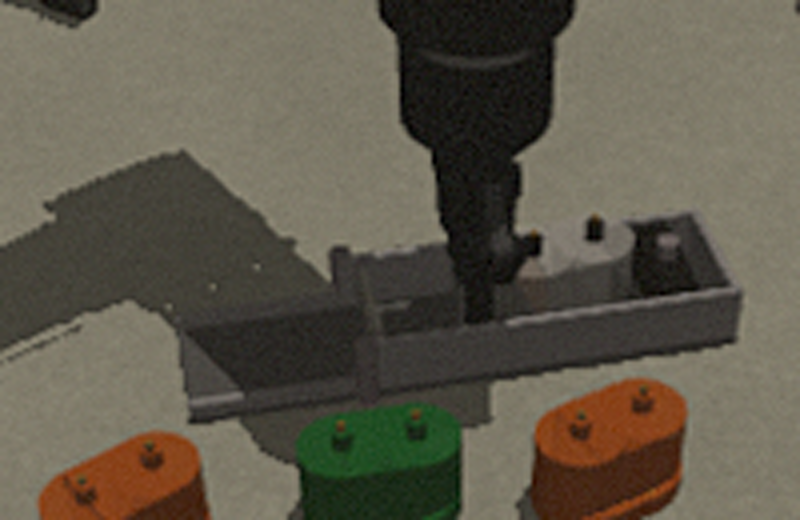

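The cell's front at (632,250) is close to the stop, and the gate behind looks shut. From here I'll creep forward with force checks.

```bash
python3 -m jog '[[[0.1,0,0],[0,0,0],0],[[0.2,0,0],[0,0,0],0],[[0.3,0,0],[0,0,0],0]]' | sed -n '1,2p;4p'
python3 -m jog '[[[0.1,0,0],[0,0,0],0],[[0.15,0,0],[0,0,0],0],[[0.2,0,0],[0,0,0],0]]'| sed -n '1,2p;4p'
python3 -m jog '[[[0.05,0,0],[0,0,0],0],[[0.1,0,0],[0,0,0],0]]'| sed -n '1,2p;4p'
```

```text
t: 13.88
ee_pos: [626.7, 109.1, 11.7]
ft_force: [-2.1, 0.9, 1.6]
t: 14.13
ee_pos: [628.7, 109.2, 11.7]
ft_force: [-0.9, 0.1, 0.5]
t: 14.3
ee_pos: [629.7, 109.2, 11.7]
ft_force: [-1.7, -0.7, 1.0]
```

```bash
python3 -m jog '[[[0.05,0,0],[0,0,0],0],[[0.1,0,0],[0,0,0],0]]'| sed -n '1,2p;4p'
```

```text
t: 14.47
ee_pos: [630.7, 109.3, 11.7]
ft_force: [-1.1, -0.2, 0.1]
```

```bash
python3 -m jog '[[[0.05,0,0],[0,0,0],0],[[0.1,0,0],[0,0,0],0]]'| sed -n '1,2p;4p'
```

```text
t: 14.63
ee_pos: [631.7, 109.3, 11.7]
ft_force: [-1.7, 0.7, 0.1]
```

```bash
python3 -m jog '[[[0.05,0,0],[0,0,0],0],[[0.08,0,0],[0,0,0],0]]'| sed -n '1,2p;4p'
```

```text
t: 14.8
ee_pos: [632.2, 109.3, 11.7]
ft_force: [-4.6, 0.9, 2.1]
```

```bash
python3 -m jog '[[[0,0,0],[0,0,0],0]]'| sed -n '1,2p;4p'; python3 -m jog '[[[0.02,0,0],[0,0,0],0],[[0.02,0,0],[0,0,0],0]]'| sed -n '1,2p;4p'
```

```text
t: 14.88
ee_pos: [632.1, 109.3, 11.6]
ft_force: [-3.4, 0.7, 1.9]
t: 15.05
ee_pos: [632.2, 109.3, 11.7]
ft_force: [-5.0, 1.5, 2.5]
```

```bash
python3 -m jog '[[[0.03,0,0],[0,0,0],0],[[0.03,0,0],[0,0,0],0]]'| sed -n '1,2p;4p'; python3 -m jog '[[[0,0,0],[0,0,0],0]]'| sed -n '1,2p;4p'
```

```text
t: 15.22
ee_pos: [632.2, 109.3, 11.6]
ft_force: [-7.0, 0.4, 3.5]
t: 15.3
ee_pos: [632.2, 109.3, 11.7]
ft_force: [-5.8, 0.4, 3.5]
```

```bash
python3 -m jog '[[[0.02,0,0],[0,0,0],0],[[0.02,0,0],[0,0,0],0]]'| sed -n '1,2p;4p'; python3 - <<'E'
from h import *
p,d=bot.capture('top');cv2.imwrite('pics/p6tf.png',p)
print(bot.sense()["ft_force"])
cv2.imwrite('pics/p6t.png',over('top',p,[],160,120,150,150,4))
p,d=bot.capture('side');cv2.imwrite('pics/p6.png',over('side',p,[],205,80,200,130,4))
print(bot.sense()["ft_force"])
E
```

```text
t: 15.47
ee_pos: [632.2, 109.2, 11.7]
ft_force: [-7.1, 0.3, 4.5]
[-6.68219722  0.68535368  4.48344669]
[-6.82872726  0.55034275  4.33236452]
```

View pics/p6.png

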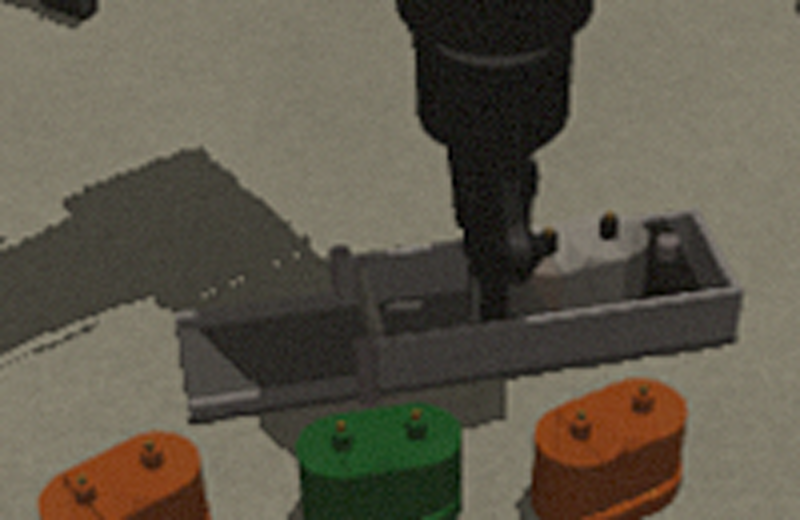

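View pics/p6t.png

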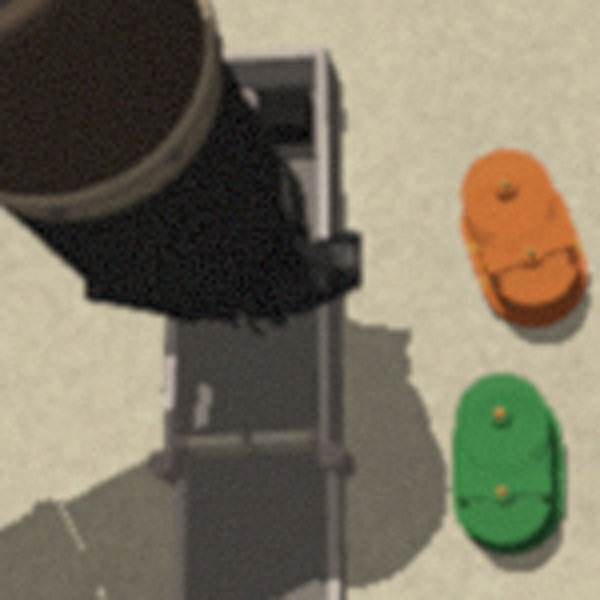

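The cell bears on the stop. The position stalls at x = 632.2 while force builds to about 7 N, the stop's screw head is still at (668,243), and the gate has already closed behind the fingers. I'll back off a little, then lift straight out.

```bash
python3 -m jog '[[[-0.1,0,0],[0,0,0],0],[[-0.3,0,0],[0,0,0],0],[[-0.6,0,0],[0,0,0],0],[[-0.6,0,0],[0,0,0],0],[[-0.6,0,-1],[0,0,0],0],[[-0.6,0,-3],[0,0,0],0],[[-0.6,0,-6],[0,0,0],0],[[-0.6,0,-9],[0,0,0],0],[[-0.6,0,-12],[0,0,0],0],[[-0.6,0,-13],[0,0,0],0]]'
python3 -c "
from h import *
go(*lane(-160),140,LY)"
python3 -m jog '[[[-2,0,0],[0,0,0],0],[[-5,0,0],[0,0,0],0],[[-9,0,0],[0,0,0],0],[[-13,0,0],[0,0,0],0],[[-17,0,0],[0,0,0],0],[[-20,0,0],[0,0,0],0],[[-20,0,0],[0,0,0],0],[[-20,0,0],[0,0,0],0]]'
python3 - <<'E'
from h import *
p,d=bot.capture('top');cv2.imwrite('pics/p7tf.png',p);np.save("p7t.npy",d)
cv2.imwrite('pics/p7t.png',over('top',p,[],160,120,150,150,4))
p,d=bot.capture('side');cv2.imwrite('pics/p7f.png',p);cv2.imwrite('pics/p7.png',over('side',p,[],205,80,200,130,4))
E
```

```text
t: 16.4
ee_pos: [629.8, 109.8, 147.9]
orientation: [-0.001, 1.0, 0.022, 0.004]
ft_force: [1.0, 0.7, 0.4]
width: 0.3
t 16.40 pos [629.8 109.8 147.9] yaw 0.044 F [1.  0.7 0.4] w 0.3
shift cm [-22.57   0.03   0.61] turn [-0.002 -0.008  0.001]
t: 17.07
ee_pos: [426.7, 100.7, 143.0]
orientation: [-0.001, 1.0, 0.022, 0.001]
ft_force: [0.0, 0.8, 0.5]
width: 0.2
```

View pics/p7.png

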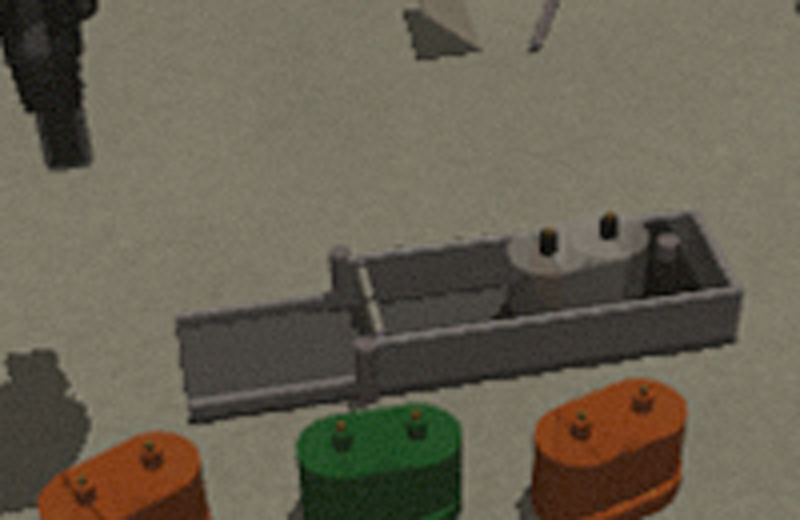

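View pics/p7t.png

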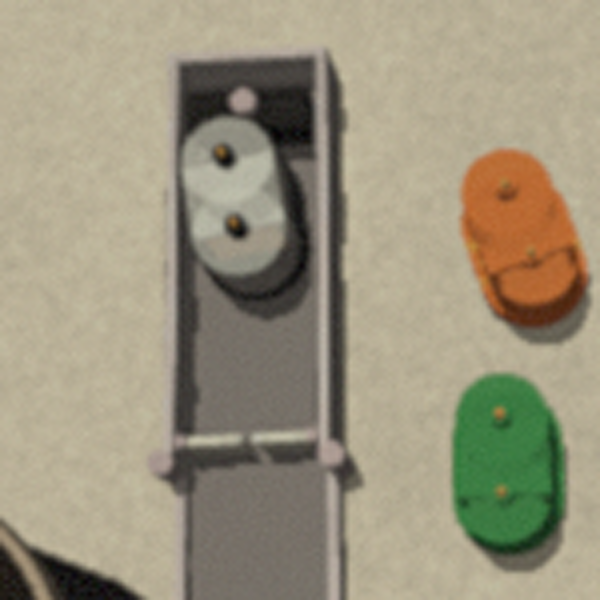

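The gate is shut and the stop unmoved. However, the top view shows the cell skewed: its terminals at (221,154) and (236,225) lean toward the left wall. I'll measure the yaw and the gap to the stop.

```bash
python3 - <<'E'
from h import *
R=np.array([[np.cos(LY),np.sin(LY)],[-np.sin(LY),np.cos(LY)]])
f=lambda u,v:((u+.5)/4-.5+160,(v+.5)/4-.5+120)
g=lambda u,v:((u+.5)/4-.5+205,(v+.5)/4-.5+80)
L=lambda P:R@(P[:2]-LO)
for n,h_,A,B,S,S0 in(("top",f,(221,153),(236,223),(242,99),None),("side",g,(609,215),(548,231),(668,242),None)):
    a,b=L(w(n,*h_(*A),63)),L(w(n,*h_(*B),63));m=(a+b)/2;d=a-b
    print(n,"front term",a.round(1),"rear",b.round(1),"mid",m.round(1),"yaw rel %.3f"%np.arctan2(d[1],d[0]),"screw",L(w(n,*h_(*S),40)).round(1))
C=cloud("top",np.load("p7t.npy"));LL=(C[...,:2]-LO)@R.T
m=(C[...,2]>46)&(C[...,2]<54)&(abs(LL[...,1])<34)&(LL[...,0]>50)&(LL[...,0]<190)
r=cv2.minAreaRect(LL[m].astype(np.float32));print("tank top",r, LL[m].mean(0))
k=(C[...,2]>33)&(C[...,2]<42)&(LL[...,1]<-5)&(LL[...,1]>-26)&(LL[...,0]>120)&(LL[...,0]<190)
print("stop x pct",np.percentile(LL[...,0][k],[1,5,25,50,95]).round(1))
C0=cloud("top",np.load("top0.npy"));L0=(C0[...,:2]-LO)@R.T
k=(C0[...,2]>33)&(C0[...,2]<42)&(L0[...,1]<-5)&(L0[...,1]>-26)&(L0[...,0]>120)&(L0[...,0]<190)
print("stop0 x pct",np.percentile(L0[...,0][k],[1,5,25,50,95]).round(1))
E
```

```text
top front term [136.2   9.8] rear [101.1   2.6] mid [118.7   6.2] yaw rel 0.203 screw [172.4   5. ]
side front term [136.1   7.4] rear [100.5   0.7] mid [118.3   4. ] yaw rel 0.187 screw [171.2   6.7]
tank top ((126.1436767578125, 7.696771621704102), (93.7343521118164, 44.5116081237793), 9.24638557434082) [119.69229284   5.9888853 ]
stop x pct [126.6 141.7 162.  167.5 177.5]
stop0 x pct [158.5 159.3 162.5 167.7 177.5]
```

```bash
python3 - <<'E'
from h import *
a=cv2.imread("pics/top0.png");p,d=bot.capture("top");cv2.imwrite("pics/fin_t.png",p)
b=cv2.imread("pics/side0.png");q,_=bot.capture("side");cv2.imwrite("pics/fin_s.png",q)
for n,A,B,bx in(("mortar s",b,q,(340,290,70,65)),("timer s",b,q,(240,215,45,55)),("tube s",b,q,(250,300,40,55)),("green s",b,q,(275,178,50,42)),("stop screw t",a,p,(208,138,28,12))):
    x,y,W,H=bx;T=A[y:y+H,x:x+W];S=B[y-8:y+H+8,x-8:x+W+8]
    r=cv2.matchTemplate(S,T,cv2.TM_CCOEFF_NORMED);_,mx,_,l=cv2.minMaxLoc(r);print(n,"score %.3f"%mx,"shift px",l[0]-8,l[1]-8)
print(bot.sense()["t"],bot.sense()["ft_force"].round(1))
E
```

```text
mortar s score 0.991 shift px 0 0
timer s score 0.992 shift px 0 0
tube s score 0.993 shift px 0 0
green s score 0.991 shift px 0 0
stop screw t score 0.938 shift px 0 0
17.2667 [ 0.4  0.4 -0. ]
```

View pics/fin_s.png

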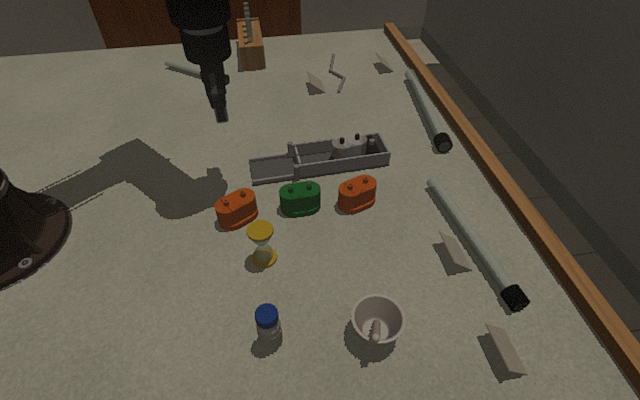

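The full view shows the cell at (350,148) in the lane behind the shut gate. The bystanders and look-alikes have not moved, and the arm is clear. Handing in.

```bash
python3 -c "
from bench import bot
print(bot.job_done())"
```

```text
the job is handed in; nothing more can be done
None
```

I set the cell upright in the lane entry and let go. I then pushed it with closed fingers through the gate (9 N at the highest reading there) and along the floor to the stop. I handed in at about 17 s.

- **Bearing on the stop:** the tool stalled at x = 632.2 mm while the push rose to about 7 N. I measure the cell's front at lane x ≈ 158 mm and the stop face at about 158.5–160 mm, which agree within camera accuracy. The stop's screw head shows no shift.
- **Gate and bystanders:** both leaves look shut in the pictures. I backed off 6 mm and lifted straight out, and the arm touches nothing. The mortar, timer, tube and green look-alike show zero pixel shift; I judged the orange ones by eye only.
- **Not perfect:** the cell ended skewed about 0.19 rad in the lane, its front near the left wall. I left it because its round ends still meet the stop and straightening it would have risked disturbing the stop.
- **Camera disagreement:** the two cameras differed by about 4 mm in y, so I used their mean, which agreed with the gripper.

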